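Fit the riser spool to the tabletop tripod

TASK

Use the hooked steel puller to lift the snug black cap straight up off the tripod's spindle, without touching the cap with the gripper, and stand the puller upright on the shelf clear of the tripod, with the cap on its fork or on the shelf. Then stand the flanged metal spool on the bare spindle, let go so that it rests on the springs, and press it down until it is fully home on the tripod's head. Leave everything else where it is.

Things in the scene. Friction and masses are not known exactly. Their poses are not given: they have to be found in the camera images.
- spindle_foot (a point): Tabletop tripod, standing firmly (it does not move). Point: foot of its upright steel spindle, at the centre of the flat top of its round head (48 mm diameter), 100 mm above the shelf; z up along the spindle, x towards the lock knob. Spindle: 16 mm diameter for 38 mm, then a cone to 6 mm diameter at 46 mm. Its three legs spread to 83 mm from the axis at shelf level.
- springs (a point): Point on the spindle's axis, 20 mm above the head, level with the widest part of two bowed leaf springs on its +y and -y sides (10 to 30 mm above the head), which bulge to 10 mm from the axis. They hold the cap (6 to 11 N to pull it up; loose once raised 20 mm) and hold up the spool, whose lower edge meets them about 25 mm above the head (10 to 20 N to press it past).
- lock_knob (a point): Top centre of the tripod's lock knob, an upright black cylinder of 24 mm diameter, 48 mm out from the spindle's axis; its top is 25 mm above the head, so a tool cannot slide in under the cap from that side. It need not be turned.
- cap_c (a point): Black plastic cap over the spindle. Point: its centre, half-way up (17.5 mm above its underside). 35 mm high: a round flange 40 mm diameter and 3 mm thick at the bottom, above it a 26 mm diameter body. At the start its underside is 14 mm above the tripod's head. Hollow from below (18 mm bore, 32 mm deep). 20 g.
- puller_c (a point): C-shaped puller of bent steel, upright on its fork, 78 mm high, 120 g. Point: half-way up, on the line through the middles of fork and handle; z up, x towards the open side of the C. Handle: solid bar at the top, 14 mm wide (y), x -25 to +18 mm, 52 to 78 mm above the fork's underside; gripped across y, the fork is straight below. Back: upright plate at x -31 to -25 mm, 24 mm wide.
- puller_fork (a point): Middle of the underside of the puller's fork, axes as the puller. Two flat prongs 4 mm thick, 8 mm wide, lying 12 to 20 mm either side in y (24 mm clear between them), x -25 to +25 mm, open at the +x end, with 2 mm high lips on top at x 22 to 25 mm. 48 mm clear height from prongs to handle: the cap fits between.
- spool_c (a point): Flanged aluminium spool, upright, open end down, 140 g. Point: centre, half-way up its 56 mm height; z up. Flanges 46 mm diameter: bottom one 8 mm thick, top one 16 mm thick (40 to 56 mm above the underside); waist 34 mm. An 18 mm bore goes 50 mm up from the underside; the top is closed but for a small screw socket, so it can be pressed in the middle. Fully home, its underside lies on the head.
- lens_c (a point): Bystander: short black lens standing upright, 64 mm diameter, 53 mm high; its centre.
- battery_case_c (a point): Bystander: frosted plastic battery case, 70 x 50 x 26 mm; its centre.
- rear_cap_c (a point): Bystander: flat black rear lens cap, 60 mm diameter, 14 mm high; its centre.
- brush_handle_c (a point): Bystander: small steel cleaning brush handle lying down, 100 mm long (its x), 12 mm thick; its centre.
- tube_c (a point): Bystander: black extension tube, a plain open ring 58 mm diameter, 20 mm high; its centre.
- filter_case_c (a point): Bystander: flat grey filter case, 62 x 62 x 14 mm; its centre.
Things that resemble listed ones, but are neither listed nor needed, are in the scene too. Leave any pink look-alike of the part that bears spool_c alone.

How it is judged:
On the way, in this order (a step that is already met when the one before it is completed fails the run):
1. the cap is off the spindle, riding on the puller's fork (z of cap_c in the frame of spindle_foot above 0.055 m and horizontal distance between cap_c and puller_c below 0.02 m and z of cap_c in the frame of puller_c between -0.035 and 0 m), for 0.2 s.
2. the spool stands on the spindle, let go, resting on the springs above the head (horizontal distance between spool_c and spindle_foot below 0.006 m and angle between spool_c's own z axis and vertical below 0.2 rad and z of spool_c in the frame of spindle_foot between 0.036 and 0.062 m and contact force between the fingers and spool below 0.1 N and linear speed of spool below 0.02 m/s), for 0.2 s.
At the end, for the whole second after the job is handed in: The spool is on the spindle with its underside within 3 mm of the head, centred within 3 mm and upright within 0.06 rad; the puller stands upright (0.1 rad) on the shelf, over 100 mm from the spindle; the cap is on the fork or the shelf, over 80 mm from the spindle; all at rest (z of spool_c in the frame of spindle_foot below 0.031 m and horizontal distance between spool_c and spindle_foot below 0.003 m and angle between spool_c's own z axis and vertical below 0.06 rad and horizontal distance between cap_c and spindle_foot above 0.08 m and height (world z) of cap_c between 0.005 and 0.035 m and horizontal distance between puller_c and spindle_foot above 0.1 m and angle between puller_c's own z axis and vertical below 0.1 rad and height (world z) of puller_c between 0.03 and 0.044 m and linear speed of each of spool, puller, cap below 0.01 m/s); the robot touches nothing.
It fails at once if the gripper touches the cap (contact force between the fingers and cap above 1 N).
It fails at once if a bystander is moved over 25 mm (distance of any of lens_c, battery_case_c, rear_cap_c, brush_handle_c, tube_c, filter_case_c from where it was at the start of the episode above 0.025 m).
It also fails if it takes over 72 s, if anything falls off the work surface, if the arm or the gripper's body presses on something with over 40 N, if the wrist force passes 120 N, or if a joint passes its speed limit or range.

ROBOT

A 6-joint arm with a two-finger parallel gripper is mounted at the origin on the work surface. World frame = base frame: x ahead of the robot, y to its left, z up, the work surface at z = 0. Lengths are in m, angles in rad, forces in N, time in s.
With the tool pointing down it reaches from about 0.3 to 0.875 m from the base axis. Payload 6.4 kg.
Tool frame: the origin (TCP) lies between the finger pads; the fingertips stand 8 mm ahead of it and the grasp point (between the pads) lies 11 mm behind it; z points along the fingers, y is the direction in which the jaws open and shut (so a half turn about z gives the same grasp; the last joint's range is limited). The gripper opens to 85 mm and grips with 20 to 120 N. Pads are 22 mm wide; open, the fingers measure 114 mm over their backs; the gripper's body (76 mm by 85 mm) begins 54 mm behind the grasp point. The pads swing forward as they close: fully open they stand 13 mm farther back than shut.
Start: joints at [1.127, 0.181, 1.607, -0, 1.354, -0.206], TCP at [0.135, 0.559, 0.239] pointing down, gripper open.
Joint ranges: [-2.99, 2.99], [-0.89, 2.07], [0.3, 2.58], [-1.14, 4.28], [0, 2.63], [-3.12, 3.12]. Speed limits (rad/s): [2.57, 2.57, 3.01, 3.14, 3.14, 3.14].

INTERFACE

Orientations are given as a unit quaternion [w, x, y, z].
In Python, from bench import monitor, viewer, workorder, spotter gives the robot as it stands. The module is installed in compiled form; this text tells all that it offers.
- The arm moves only by the tool move_arm, never from a script. Its argument "motion" is a list of rows, each a list of 3 entries, a list of its own where there are three numbers: the shift along the tool's x, y, z in units of 60 mm (1.0 is 60 mm), then the turn, a rotation vector about the tool's x, y, z in units of 8 degrees (1.0 is 8 degrees), then the opening in per cent of the stroke, from 0 (shut) to 100 (fully open). In form: [[[dx, dy, dz], [rx, ry, rz], grip], ...]. A call has 1 to 10 rows; each row is the pose to reach, as a shift and turn from the pose commanded when the call began, along the tool's axes at that moment; what a row does not reach only later rows make up. A row lasts 1/8 s, in which the tool goes at most 62.5 mm and 10.7 degrees, less where a joint would pass 70% of its speed; a pose out of reach is approached as far as the arm can. A call with a gripper value outside its range is refused whole. The fingers move at their own pace and stop on an object; the grip force is fixed at half the most. Time passes only in rows, so rows that repeat a pose let the fingers close. It gives the time, the measured TCP pose, the force and the opening at its end, in the units of the state.
- monitor.get_obs(): the state, without advancing time (a new reading comes with each control period).
- viewer.camera(name): name is "side" or "top" or "wrist"; returns the picture (384x512x3 uint8, blue, green, red); there is no depth.
- viewer.calibration(name): a dict with "fovy" (degrees; the focal length in pixels is half the picture's height over the tangent of half this angle, whatever the lens; pixels are square), "cx", "cy" (the principal point, pixels), "extrinsics" (4x4, takes a point from camera to world coordinates). Camera axes: x right, y down, z forward; pixel columns grow to the right and rows downward; lengths in m; the calibration is good to about 2 mm. A picture is of the moment at which its call begins: read the wrist's pose just before it. calibration takes no time and is no camera call; for the wrist camera it gives the pose at the moment of the call.
- workorder.hand_in(): hands the job in, once; it reports no verdict.
Trained networks look in the newest picture that a camera, given by its name, has taken for a name from the list of things; names that differ only in an ending like _2 or _b are one class to them, and where a whole thing is asked for, a point or a joint stands for the part that bears it (a point fixed in the world has none). Each returns a list of dicts, best first, with "score" (0 to 1); they miss things now and then, are a little off and sometimes report something else, mostly with a low value. They report only what shows in the picture. A call takes as long as a camera call. They do not tell look-alikes from the thing itself.
- spotter.search_frame(camera, name): "centre" ([column, row] as shares, 0 to 1, of the picture: columns of its width, rows of its height, amid what is visible of it).
- spotter.outline_of(camera, name): "region" (384x512 bool, what is visible of it) and "centre" ([column, row] as shares, 0 to 1, of the picture: columns of its width, rows of its height, amid what is visible of it).
The state is a dict: "time_s": time; "q": joint angles; "dq": joint speeds; "joint_efforts": joint torques, N m; "eef_pos": TCP position; "eef_rot": TCP orientation; "wrist_force": force on the tool from outside, world axes, zero at the start; "torque": the same for the moment, N m; "opening": opening from 0.0 (shut) to 1.0 (fully open).
Only numpy, scipy, OpenCV 4.12 (cv2) and the standard library are available. Lean on these libraries where they do the work, as an engineer would, in place of code of your own. Each camera call takes 0.05 s, during which the arm holds its last target. There are 200 camera calls.

## Working session

There is one attempt and no reset: what is moved stays moved. The work goes in short steps, Python scripts to look and compute and a tool call to move; the robot and the scene stay as the last step left them, time stands still between calls to the robot, and variables do not carry over. Pictures are saved under pics/ and viewed, about 8 in all and at most 12, crops included, and the job is handed in when it is done.

Besides the shell and the picture viewer there is one more tool, called after "Request:" in YAML: its name, and indented under it one key for each argument. move_arm: Moves the arm, as the interface text tells. Its arguments: {"type":"object","properties":{"motion":{"type":"array","items":{"type":"array"}}},"required":["motion"]}

```bash
mkdir -p pics; ls; cat > h.py <<'E'
import numpy as np, cv2
from bench import monitor, viewer, workorder, spotter
from scipy.spatial.transform import Rotation as R
def f(c): return 192/np.tan(np.radians(c["fovy"])/2)
def ray(c,u,v):
    E=np.array(c["extrinsics"]); d=E[:3,:3]@np.array([(u-c["cx"])/f(c),(v-c["cy"])/f(c),1]); return E[:3,3],d/np.linalg.norm(d)
def atz(c,u,v,z):
    o,d=ray(c,u,v); return o+d*(z-o[2])/d[2]
def proj(c,p):
    E=np.array(c["extrinsics"]); q=E[:3,:3].T@(np.array(p)-E[:3,3]); return c["cx"]+f(c)*q[0]/q[2], c["cy"]+f(c)*q[1]/q[2]
def tri(rays):
    A=0;b=0
    for o,d in rays:
        P=np.eye(3)-np.outer(d,d); A=A+P; b=b+P@o
    x=np.linalg.solve(A,b); return x,[np.linalg.norm((np.eye(3)-np.outer(d,d))@(x-o)) for o,d in rays]
def rot():
    q=monitor.get_obs()["eef_rot"]; return R.from_quat([q[1],q[2],q[3],q[0]]).as_matrix()
E
python3 - <<'E'
from h import *
o=monitor.get_obs(); print(o["time_s"],o["eef_pos"],o["eef_rot"]); print(rot().round(3))
ims=[]
for n in ["side","top","wrist"]:
    c=viewer.calibration(n); print(n,c["fovy"],c["cx"],c["cy"],np.array(c["extrinsics"]).round(3).tolist())
    im=viewer.camera(n); cv2.imwrite(f"pics/{n}0.png",im); 
    for k in ["spindle_foot","springs","lock_knob","cap_c","puller_c","puller_fork","spool_c"]:
        print(n,k,[(round(r["score"],2),(np.array(r["centre"])*[512,384]).round(1).tolist()) for r in spotter.search_frame(n,k)[:4]])
E
```

```text
pics
0.0 [0.13521291 0.5583318  0.23840779] [-2.79755325e-04  1.18630327e-01  9.92938109e-01 -8.24287094e-04]
[[-0.972  0.236 -0.001]
 [ 0.236  0.972 -0.002]
 [ 0.    -0.002 -1.   ]]
side 46.714982814043196 257.37579420568744 191.66736134129997 [[0.935, -0.197, 0.294, 0.258], [-0.353, -0.571, 0.741, -0.819], [0.022, -0.797, -0.603, 0.776], [0.0, 0.0, 0.0, 1.0]]
side spindle_foot [(0.66, [263.9, 203.0])]
side springs [(0.95, [260.2, 205.2])]
side lock_knob [(0.66, [260.4, 205.5])]
side cap_c [(0.71, [255.5, 184.4]), (0.68, [317.5, 288.9])]
side puller_c [(0.64, [181.0, 163.7])]
side puller_fork [(0.9, [180.7, 165.7])]
side spool_c [(0.88, [247.3, 311.5]), (0.7, [317.1, 286.7]), (0.59, [202.5, 323.8])]
top 44.99074797919796 257.7917613394613 182.90615835472514 [[0.015, -0.992, 0.126, 0.406], [-1.0, -0.015, -0.003, 0.009], [0.005, -0.126, -0.992, 1.317], [0.0, 0.0, 0.0, 1.0]]
top spindle_foot [(0.96, [264.2, 174.4]), (0.59, [364.3, 229.1])]
top springs [(0.8, [261.5, 174.2]), (0.44, [353.5, 165.8]), (0.34, [155.8, 225.5])]
top lock_knob []
top cap_c [(0.64, [257.4, 173.1])]
top puller_c [(0.68, [158.0, 223.6])]
top puller_fork [(0.74, [365.8, 228.4]), (0.57, [157.6, 226.4])]
top spool_c [(0.51, [366.0, 228.6])]
wrist 61.25552586987889 254.47447365532852 194.3819919431704 [[0.235, 0.924, 0.303, 0.059], [0.972, -0.223, -0.073, 0.578], [-0.0, 0.311, -0.95, 0.374], [0.0, 0.0, 0.0, 1.0]]
wrist spindle_foot []
wrist springs []
wrist lock_knob []
wrist cap_c []
wrist puller_c []
wrist puller_fork []
wrist spool_c []
```

```bash
python3 - <<'E'
import cv2
a=cv2.imread("pics/side0.png");b=cv2.imread("pics/top0.png")
cv2.imwrite("pics/s1.png",cv2.resize(a[100:370,120:420],None,fx=2.2,fy=2.2,interpolation=cv2.INTER_CUBIC)[:600]); cv2.imwrite("pics/t1.png",cv2.resize(b[60:330,100:430],None,fx=2.2,fy=2.2,interpolation=cv2.INTER_CUBIC)[:600])
E
```

```text
(no output)
```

View pics/s1.png

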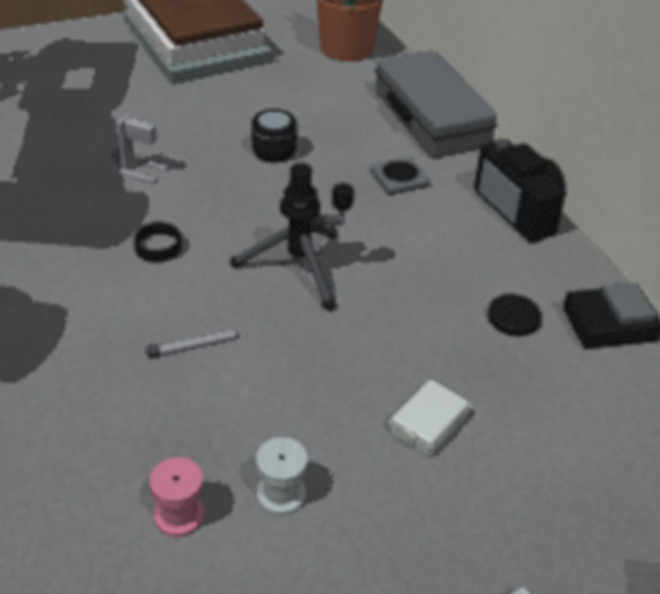

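View pics/t1.png

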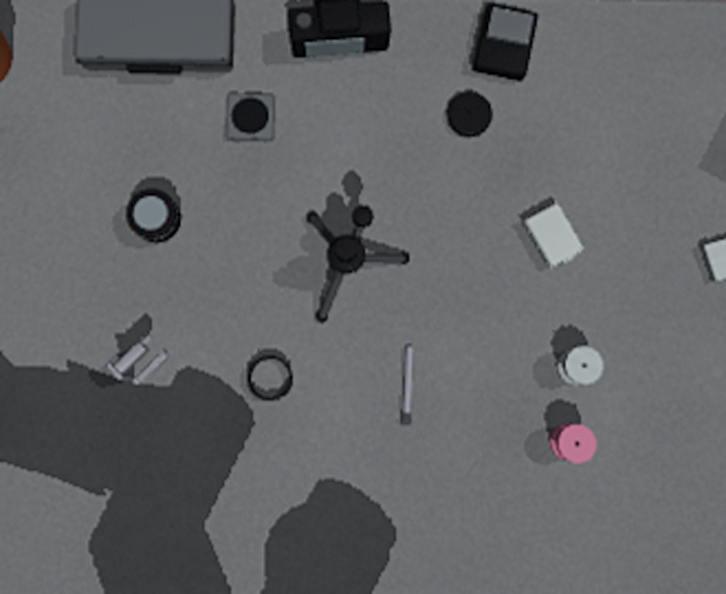

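The side and top views agree. The silver spool is at about side (247,316) and top (365,226), with the pink look-alike beside it. The tripod and cap are at about top (258,175), with the knob up and to the right at (264.5,158). The puller is at about top (159,222), with its back at lower left and its open side at upper right (world yaw about -50°).

```bash
python3 - <<'E'
from h import *
t=viewer.calibration("top"); s=viewer.calibration("side")
T=lambda u,v:(100+u/2.2,60+v/2.2); S=lambda u,v:(120+u/2.2,100+v/2.2)
a=atz(t,*T(114,371),.078); b=atz(t,*T(147,344),.078); print("handle",a.round(3),b.round(3),np.degrees(np.arctan2(*(b-a)[1::-1])))
print("handle tri",tri([ray(t,*T(129.5,357)),ray(s,*S(140,131))]))
print("cap top tri",tri([ray(t,*T(346,252)),ray(s,*S(301,172))]))
print("captop",atz(t,*T(346,250),.149),"head",atz(t,*T(347,254),.1))
print("knob tri",tri([ray(t,*T(362,216)),ray(s,*S(343,190))]),atz(t,*T(362,216),.125))
print("spool top tri",tri([ray(t,*T(584,365)),ray(s,*S(282,458))]),atz(t,*T(584,365),.056))
E
```

```text
handle [0.437 0.285 0.078] [0.47  0.246 0.078] -49.28623555600806
handle tri (array([0.45494805, 0.26922512, 0.06529062]), [np.float64(0.0007635522058828438), np.float64(0.0007635522058829754)])
cap top tri (array([0.57918477, 0.00598686, 0.14661789]), [np.float64(0.003130819242885429), np.float64(0.003130819242885248)])
captop [0.57812931 0.00686829 0.149     ] head [0.58048961 0.00552143 0.1       ]
knob tri (array([ 0.62473719, -0.01208639,  0.12363241]), [np.float64(0.0018460637859477043), np.float64(0.001846063785947888)]) [ 0.62269213 -0.01152617  0.125     ]
spool top tri (array([ 0.45409336, -0.28885319,  0.05670712]), [np.float64(0.0010261930504210327), np.float64(0.00102619305042102)]) [ 0.4531233  -0.28875587  0.056     ]
```

Request:
move_arm:
  motion:
    - [[-6.3,-3.5,0.6],[0,0,4.5],100]
    - [[-6.3,-3.5,0.6],[0,0,4.5],100]
    - [[-6.3,-3.5,0.6],[0,0,4.5],100]
    - [[-6.3,-3.5,0.6],[0,0,4.5],100]
    - [[-6.3,-3.5,0.6],[0,0,4.5],100]
    - [[-6.3,-3.5,0.6],[0,0,4.5],100]
    - [[-6.3,-3.5,0.6],[0,0,4.5],100]
    - [[-6.3,-3.5,0.6],[0,0,4.5],100]
    - [[-6.3,-3.5,0.6],[0,0,4.5],100]
    - [[-6.3,-3.5,0.6],[0,0,4.5],100]

```text
time_s: 2.45
eef_pos: [0.4524, 0.2668, 0.2034]
eef_rot: [-0.0, 0.419, 0.908, 0.0]
wrist_force: [-0.1, 0.1, -0.6]
opening: 1.0
```

```bash
python3 - <<'E'
from h import *
o=monitor.get_obs(); print(o["time_s"],o["eef_pos"]); print(rot().round(3))
c=viewer.calibration("wrist"); im=viewer.camera("wrist"); cv2.imwrite("pics/w1.png",im)
print(np.array(c["extrinsics"]).round(3).tolist())
p=np.array([.4535,.2655,.078]);d=np.array([np.cos(-.87),np.sin(-.87),0])
for k in (-.0215,0,.0215):print(proj(c,p+d*k))
E
```

```text
2.45 [0.45237646 0.26677346 0.20338679]
[[-0.649  0.761 -0.   ]
 [ 0.761  0.649  0.   ]
 [ 0.     0.    -1.   ]]
[[0.76, 0.617, 0.202, 0.401], [0.65, -0.723, -0.236, 0.328], [0.001, 0.311, -0.95, 0.338], [0.0, 0.0, 0.0, 1.0]]
(np.float64(253.09022442537582), np.float64(165.3464379265161))
(np.float64(252.96040930565434), np.float64(190.3949359228418))
(np.float64(252.83681647418672), np.float64(214.24281125521992))
```

View pics/w1.png

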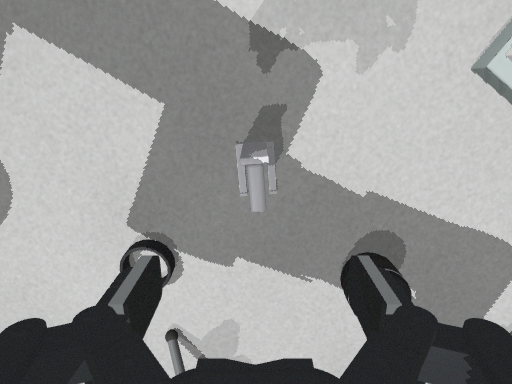

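The wrist view shows the handle running from (257,160) to (258,212), with the back at the top. It sits about 5 px (3.5 mm) to the right of where I predicted and is otherwise aligned. Next I descend and grip.

Request:
move_arm:
  motion:
    - [[0.0,0.06,1.0],[0,0,0],70]
    - [[0.0,0.06,1.8],[0,0,0],60]
    - [[0.0,0.06,2.42],[0,0,0],60]
    - [[0.0,0.06,2.42],[0,0,0],60]
    - [[0.0,0.06,2.42],[0,0,0],10]
    - [[0.0,0.06,2.42],[0,0,0],0]
    - [[0.0,0.06,2.42],[0,0,0],0]
    - [[0.0,0.06,2.42],[0,0,0],0]
    - [[0.0,0.06,2.42],[0,0,0],0]

```text
time_s: 3.62
eef_pos: [0.4576, 0.2685, 0.0601]
eef_rot: [0.001, 0.42, 0.908, 0.001]
wrist_force: [-1.1, -0.6, 6.7]
opening: 0.153
```

Request:
move_arm:
  motion:
    - [[0,0,0],[0,0,0],0]
    - [[0,0,-1.0],[0,0,0],0]
    - [[0,0,-2.0],[0,0,0],0]
    - [[0,0,-2.5],[0,0,0],0]
    - [[0,0,-2.5],[0,0,0],0]

```text
time_s: 4.25
eef_pos: [0.4579, 0.2686, 0.2115]
eef_rot: [0.003, 0.42, 0.908, 0.002]
wrist_force: [1.0, 0.6, -2.0]
opening: 0.153
```

```bash
python3 - <<'E'
from h import *
o=monitor.get_obs(); print(o["time_s"],o["eef_pos"],o["opening"],o["wrist_force"]); print(rot().round(3))
c=viewer.calibration("wrist"); im=viewer.camera("wrist"); a=im[100:384,130:400]
s=viewer.camera("side"); b=s[80:260,120:330]
cv2.imwrite("pics/w2.png",np.hstack([cv2.resize(a,(400,421)),cv2.resize(b,(400,421))]))
E
```

```text
4.25 [0.45790424 0.26862449 0.2115203 ] 0.1526935685527293 [ 1.00650891  0.58872407 -1.97001659]
[[-0.648  0.762  0.007]
 [ 0.762  0.648  0.002]
 [-0.003  0.006 -1.   ]]
```

View pics/w2.png

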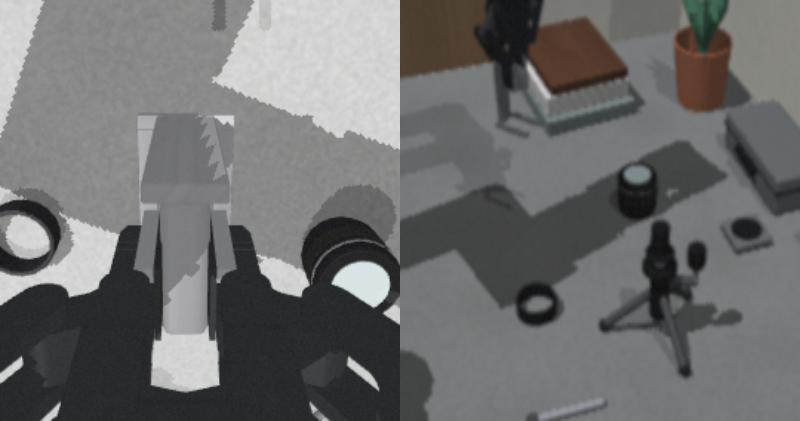

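```bash
python3 - <<'E'
from h import *
o=monitor.get_obs(); p=np.array(o["eef_pos"]); Rm=rot(); print(o["time_s"],p)
c=viewer.calibration("wrist")
for v in (225,235,325):
    q=atz(c,255,v,p[2]+.018); print(v,(Rm.T@(q-p))*1000)
E
```

```text
4.35 [0.45556984 0.26781903 0.20742187]
225 [ 29.17253268   1.4029661  -17.99394777]
235 [ 24.89569152   1.40814886 -17.99495436]
325 [-18.06984997   1.46021536 -18.00506669]
```

The puller is gripped straight, with its centre at the TCP in x (front end at 18 mm, as specified). Next I fly high over the tripod so the wrist camera looks down on the cap.

Request:
move_arm:
  motion:
    - [[0,0,-1.0],[0,0,0],0]
    - [[-1.0,-0.4,-1.55],[0,0,1.3],0]
    - [[-2.0,-0.8,-1.55],[0,0,2.6],0]
    - [[-3.0,-1.2,-1.55],[0,0,3.9],0]
    - [[-4.0,-1.6,-1.55],[0,0,5.2],0]
    - [[-5.0,-2.0,-1.55],[0,0,6.25],0]
    - [[-5.4,-2.15,-1.55],[0,0,6.25],0]
    - [[-5.4,-2.15,-1.55],[0,0,6.25],0]
    - [[-5.4,-2.15,-1.55],[0,0,6.25],0]
    - [[-5.4,-2.15,-1.55],[0,0,6.25],0]

```text
time_s: 5.6
eef_pos: [0.5671, -0.0609, 0.3003]
eef_rot: [-0.001, 0.763, 0.646, -0.0]
wrist_force: [0.4, 0.3, -0.0]
opening: 0.148
```

```bash
python3 - <<'E'
from h import *
o=monitor.get_obs(); p=np.array(o["eef_pos"]); Rm=rot(); print(o["time_s"],p,o["q"],o["wrist_force"]);print(Rm.round(3))
c=viewer.calibration("wrist"); im=viewer.camera("wrist"); cv2.imwrite("pics/w3.png",cv2.resize(im,(768,576),interpolation=cv2.INTER_CUBIC))
print(proj(c,[.58,.006,.149]),proj(c,[.58,.006,.1]))
for k in ["cap_c","spindle_foot","lock_knob"]:
    for r in spotter.outline_of("wrist",k)[:2]:
        ys,xs=np.nonzero(r["region"]); print(k,r["score"],(np.array(r["centre"])*[512,384]).round(1),xs.min(),xs.max(),ys.min(),ys.max())
E
```

```text
5.6 [ 0.56714119 -0.06092452  0.30027984] [-3.15180566e-01  1.26584297e-01  1.54516038e+00  2.70377610e-04
  1.47144195e+00 -1.48912072e-01] [ 0.3700993   0.2878665  -0.03388668]
[[ 0.166  0.986 -0.001]
 [ 0.986 -0.166  0.001]
 [ 0.001 -0.002 -1.   ]]
(np.float64(255.5774847649879), np.float64(103.97711414156905)) (np.float64(255.4358551538716), np.float64(101.7570830165641))
cap_c 0.68 [259.8 103.3] 237 278 79 121
spindle_foot 0.72 [278.9 102.2] 192 320 45 160
lock_knob 0.84 [282.  100.4] 193 319 44 159
```

View pics/w3.png

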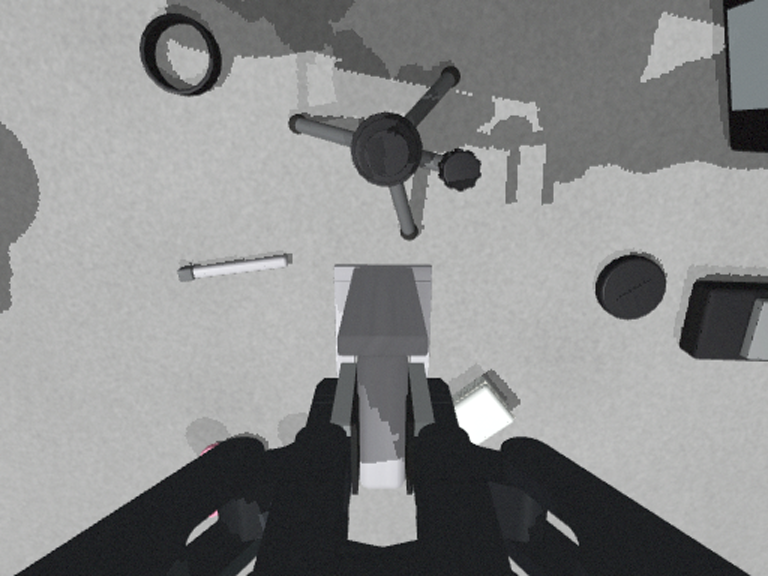

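```bash
python3 - <<'E'
from h import *
o=monitor.get_obs(); p=np.array(o["eef_pos"]); Rm=rot(); print(p,o["time_s"])
c=viewer.calibration("wrist"); t=viewer.calibration("top"); s=viewer.calibration("side")
q=atz(c,257.5,100,.117); k=atz(c,459/1.5,169/1.5,.125)
print("flange",q,"tool",Rm.T@(q-p),"knob",k,np.linalg.norm((k-q)[:2]),np.degrees(np.arctan2(*(k-q)[1::-1])))
for v in (235,325): print(Rm.T@(atz(c,255.5,v,p[2]+.018)-p))
for n in ("top","side"):
    viewer.camera(n); C=viewer.calibration(n)
    for r in spotter.outline_of(n,"cap_c")[:3]:
        ys,xs=np.nonzero(r["region"]); print(n,r["score"],(np.array(r["centre"])*[512,384]).round(1),xs.min(),xs.max(),ys.min(),ys.max(),len(xs))
    print(n,"pred flange",proj(C,q),"captop",proj(C,q+[0,0,.032]))
E
```

```text
[ 0.56759708 -0.06139174  0.30121122] 5.8
flange [0.58300343 0.00725481 0.117     ] tool [0.07025158 0.00377026 0.18421177] knob [ 0.62567897 -0.01111674  0.125     ] 0.04646197832038624 -23.291565978116388
[ 0.02573658  0.00111446 -0.01799986]
[-0.01721169  0.00118869 -0.01799966]
top pred flange (np.float64(257.1085489769801), np.float64(173.57148413173041)) captop (np.float64(257.1495779005453), np.float64(171.7401446537865))
side 0.71 [256.5 184.9] 249 263 174 191 203
side pred flange (np.float64(256.58068576661685), np.float64(187.50487811308267)) captop (np.float64(256.8503962831748), np.float64(176.99450564457473))
```

Request:
move_arm:
  motion:
    - [[1.0,0.04,0],[0,0,0],0]
    - [[2.0,0.04,0],[0,0,0],0]
    - [[2.58,0.04,0],[0,0,0],0]
    - [[2.58,0.04,0.8],[0,0,0],0]
    - [[2.58,0.04,1.6],[0,0,0],0]
    - [[2.58,0.04,2.28],[0,0,0],0]
    - [[2.58,0.04,2.28],[0,0,0],0]
    - [[2.58,0.04,2.28],[0,0,0],0]
    - [[2.58,0.04,2.28],[0,0,0],0]

```text
time_s: 7.12
eef_pos: [0.5977, 0.0897, 0.1671]
eef_rot: [0.002, 0.764, 0.645, 0.002]
wrist_force: [-0.2, 0.5, -1.4]
opening: 0.154
```

```bash
python3 - <<'E'
from h import *
o=monitor.get_obs(); p=np.array(o["eef_pos"]); Rm=rot(); print(p,o["time_s"])
ims=[]
for n,ce in (("top",(250,150)),("side",(245,170))):
    im=viewer.camera(n); C=viewer.calibration(n); x0,y0=ce[0]-50,ce[1]-62
    cr=cv2.resize(im[y0:y0+125,x0:x0+100],None,fx=4,fy=4,interpolation=cv2.INTER_CUBIC)
    cr=cv2.convertScaleAbs(cr,alpha=1.6,beta=15)
    def mk(w,col):
        u,v=proj(C,w); cv2.circle(cr,(int((u-x0+.5)*4),int((v-y0+.5)*4)),2,col,-1)
    L=lambda x,y,z: p+Rm@np.array([-x,y,-(z)])*[1,1,-1] if 0 else p+Rm@np.array([-x,y,0])+np.array([0,0,z-.060])
    for y in (-.012,.012): mk(L(-.031,y,.078),(0,0,255))
    for y in (-.007,.007): mk(L(.018,y,.078),(0,0,255))
    for y in (-.02,-.012,.012,.02): mk(L(.025,y,.004),(0,255,0))
    A=np.array([.5815,.007])
    for a in np.arange(0,6.28,.4):
        mk([A[0]+.02*np.cos(a),A[1]+.02*np.sin(a),.117],(255,255,0)); mk([A[0]+.013*np.cos(a),A[1]+.013*np.sin(a),.149],(255,0,255))
    ims.append(cr)
cv2.imwrite("pics/p4.png",np.hstack(ims))
E
```

```text
[0.59765186 0.08974966 0.16706386] 7.125
```

View pics/p4.png

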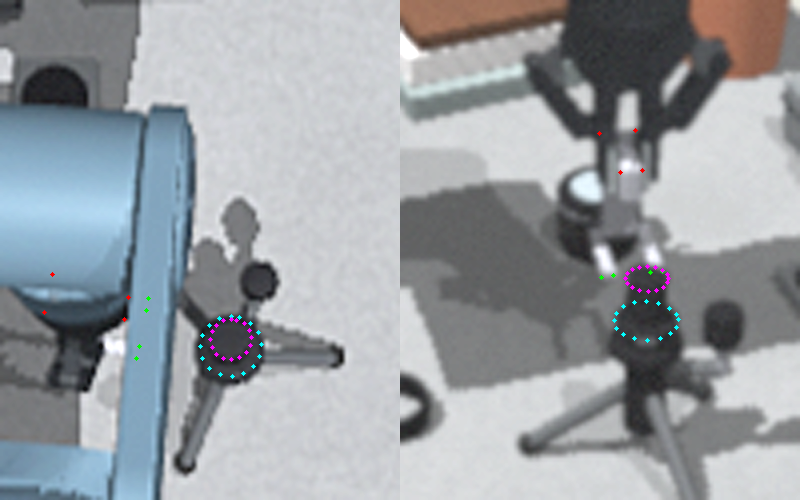

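Overlays match. In the side view the prong ends are at about (606,270) and (653,262), as predicted, and the cap circles sit on the cap in both views. I let the arm settle before advancing.

Request:
move_arm:
  motion:
    - [[0,0,0],[0,0,0],0]
    - [[0,0,0],[0,0,0],0]

```text
time_s: 7.48
eef_pos: [0.5961, 0.0898, 0.1647]
eef_rot: [0.0, 0.764, 0.645, 0.0]
wrist_force: [0.5, 0.3, -1.9]
opening: 0.153
```

Request:
move_arm:
  motion:
    - [[0,0,0.02],[0,0,0],0]
    - [[-0.3,0,0.02],[0,0,0],0]
    - [[-0.55,0,0.02],[0,0,0],0]
    - [[-0.75,0,0.02],[0,0,0],0]
    - [[-0.9,0,0.02],[0,0,0],0]
    - [[-1.05,0,0.02],[0,0,0],0]
    - [[-1.2,0,0.02],[0,0,0],0]
    - [[-1.3,0,0.02],[0,0,0],0]
    - [[-1.4,0,0.02],[0,0,0],0]
    - [[-1.4,0,0.02],[0,0,0],0]

```text
time_s: 8.72
eef_pos: [0.5819, 0.0067, 0.1631]
eef_rot: [0.0, 0.764, 0.645, 0.0]
wrist_force: [-0.2, 0.2, -0.9]
opening: 0.149
```

```bash
python3 - <<'E'
from h import *
o=monitor.get_obs(); p=np.array(o["eef_pos"]); Rm=rot(); print(p,o["time_s"],o["wrist_force"],o["opening"])
ims=[]
for n,x0,y0,w,h,k in (("wrist",130,100,270,284,1.48),("side",195,100,100,105,4)):
    im=viewer.camera(n); cr=cv2.resize(im[y0:y0+h,x0:x0+w],(400,420),interpolation=cv2.INTER_CUBIC)
    ims.append(cv2.convertScaleAbs(cr,alpha=1.8,beta=15))
cv2.imwrite("pics/p5.png",np.hstack(ims))
E
```

```text
[0.58188423 0.00672056 0.16311653] 8.725 [-0.17092759  0.18014574 -0.91241714] 0.14906308785235378
```

View pics/p5.png

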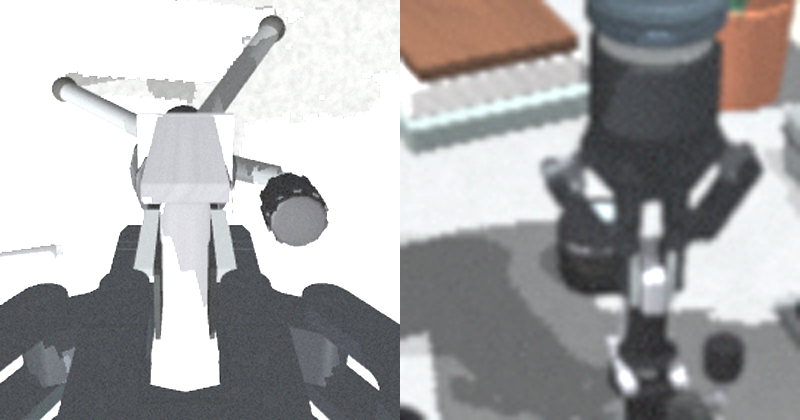

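The fork is in with no contact force, and prongs show on both sides of the cap at about (615,370) and (678,375) in the side half. Lifting straight up.

Request:
move_arm:
  motion:
    - [[0,0,-0.1],[0,0,0],0]
    - [[0,0,-0.2],[0,0,0],0]
    - [[0,0,-0.35],[0,0,0],0]
    - [[0,0,-0.5],[0,0,0],0]
    - [[0,0,-0.7],[0,0,0],0]
    - [[0,0,-1.0],[0,0,0],0]
    - [[0,0,-1.3],[0,0,0],0]
    - [[0,0,-1.5],[0,0,0],0]
    - [[0,0,-1.5],[0,0,0],0]
    - [[0,0,-1.5],[0,0,0],0]

```text
time_s: 10.07
eef_pos: [0.5815, 0.0071, 0.2525]
eef_rot: [-0.0, 0.764, 0.645, -0.0]
wrist_force: [-0.6, -0.5, -1.6]
opening: 0.151
```

```bash
python3 - <<'E'
from h import *
o=monitor.get_obs(); p=np.array(o["eef_pos"]); Rm=rot(); print(p,o["time_s"],o["wrist_force"],o["opening"])
im=viewer.camera("side"); cr=cv2.resize(im[50:230,180:330],(500,600),interpolation=cv2.INTER_CUBIC)
cv2.imwrite("pics/p6.png",cv2.convertScaleAbs(cr,alpha=1.8,beta=15))
t=viewer.calibration("top")
T=lambda u,v:(100+u/2.2,60+v/2.2)
for n,u,v,z in (("lens",153,212,.053),("tube",270,375,.02),("brush1",407,346,.01),("brush2",406,420,.01),("spool",584,365,.056),("pink",578,443,.056)): print(n,atz(t,*T(u,v),z).round(3))
E
```

```text
[0.58151208 0.00710594 0.25250782] 10.075 [-0.62601844 -0.49761583 -1.55557012] 0.15055304279107382
lens [0.637 0.25  0.053]
tube [0.436 0.1   0.02 ]
brush1 [ 0.476 -0.073  0.01 ]
brush2 [ 0.382 -0.073  0.01 ]
spool [ 0.453 -0.289  0.056]
pink [ 0.358 -0.28   0.056]
```

View pics/p6.png

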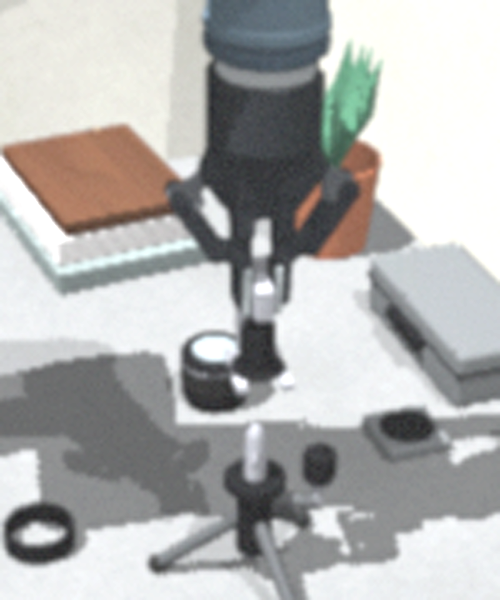

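The cap is riding on the fork and the spindle is bare. I'll set the puller down at about (0.52, 0.21).

Request:
move_arm:
  motion:
    - [[0.3,-0.15,0],[0,0,0],0]
    - [[0.8,-0.4,0],[0,0,0],0]
    - [[1.4,-0.7,0],[0,0,0],0]
    - [[2.0,-1.0,0],[0,0,0],0]
    - [[2.6,-1.3,0],[0,0,0],0]
    - [[3.0,-1.5,0],[0,0,0],0]
    - [[3.17,-1.57,0.3],[0,0,0],0]
    - [[3.17,-1.57,0.8],[0,0,0],0]
    - [[3.17,-1.57,1.3],[0,0,0],0]
    - [[3.17,-1.57,1.8],[0,0,0],0]

```text
time_s: 11.38
eef_pos: [0.5198, 0.21, 0.1425]
eef_rot: [-0.0, 0.764, 0.645, -0.001]
wrist_force: [0.4, -0.3, -2.2]
opening: 0.152
```

Request:
move_arm:
  motion:
    - [[0,0,0.4],[0,0,0],0]
    - [[0,0,0.8],[0,0,0],0]
    - [[0,0,1.1],[0,0,0],0]
    - [[0,0,1.25],[0,0,0],0]
    - [[0,0,1.32],[0,0,0],0]
    - [[0,0,1.36],[0,0,0],0]
    - [[0,0,1.36],[0,0,0],0]
    - [[0,0,1.36],[0,0,0],0]

```text
time_s: 12.38
eef_pos: [0.5212, 0.2104, 0.0641]
eef_rot: [0.0, 0.764, 0.645, 0.0]
wrist_force: [0.7, -0.3, -1.7]
opening: 0.154
```

Request:
move_arm:
  motion:
    - [[0,0,0.03],[0,0,0],0]
    - [[0,0,0.05],[0,0,0],0]
    - [[0,0,0.05],[0,0,0],0]
    - [[0,0,0.05],[0,0,0],0]

```text
time_s: 12.88
eef_pos: [0.5208, 0.2103, 0.0605]
eef_rot: [-0.0, 0.764, 0.645, -0.0]
wrist_force: [0.6, -0.0, -0.6]
opening: 0.147
```

Request:
move_arm:
  motion:
    - [[0,0,0.02],[0,0,0],0]
    - [[0,0,0.02],[0,0,0],0]
    - [[0,0,0.02],[0,0,0],0]

```text
time_s: 13.25
eef_pos: [0.5211, 0.2103, 0.0601]
eef_rot: [0.0, 0.764, 0.645, 0.0]
wrist_force: [-2.7, -1.7, 5.1]
opening: 0.152
```

Request:
move_arm:
  motion:
    - [[0,0,0],[0,0,0],25]
    - [[0,0,0],[0,0,0],45]
    - [[0,0,0],[0,0,0],45]
    - [[0,0,-0.3],[0,0,0],45]
    - [[0,0,-1.0],[0,0,0],45]
    - [[0,0,-2.0],[0,0,0],80]
    - [[0,0,-3.0],[0,0,0],100]
    - [[0,0,-3.0],[0,0,0],100]

```text
time_s: 14.25
eef_pos: [0.5243, 0.2111, 0.2472]
eef_rot: [0.003, 0.764, 0.645, 0.006]
wrist_force: [0.5, 0.1, -0.7]
opening: 1.0
```

```bash
python3 - <<'E'
from h import *
o=monitor.get_obs(); p=np.array(o["eef_pos"]); Rm=rot(); print(p,o["time_s"],o["wrist_force"],o["opening"],o["q"]); print(Rm.round(3))
im=viewer.camera("wrist"); b=viewer.camera("side")
a=cv2.resize(im,(400,300)); b=cv2.resize(b[90:240,140:340],(400,300),interpolation=cv2.INTER_CUBIC)
cv2.imwrite("pics/p7.png",cv2.convertScaleAbs(np.hstack([a,b]),alpha=1.6,beta=15))
E
```

```text
[0.52431117 0.21106224 0.24715746] 14.25 [ 0.4790115   0.05609108 -0.66206373] 1.0000001982589652 [1.72732623e-01 1.43409808e-01 1.63367386e+00 1.78804466e-05
 1.35138798e+00 3.40485400e-01]
[[ 0.167  0.986  0.013]
 [ 0.986 -0.167  0.002]
 [ 0.004  0.012 -1.   ]]
```

View pics/p7.png

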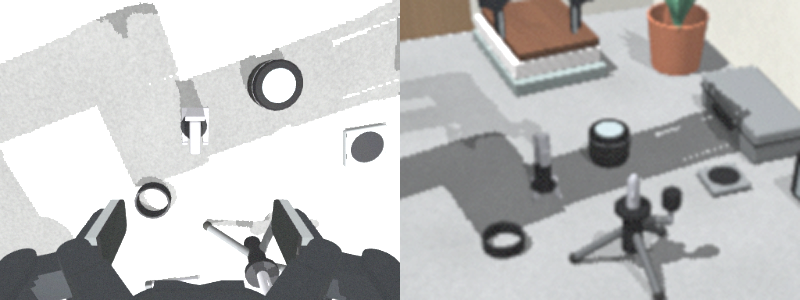

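The puller stands upright with the cap on its fork, clear of the lens and tube. Moving above the spool now.

Request:
move_arm:
  motion:
    - [[-0.9,0,0],[0,0,1.25],100]
    - [[-1.8,0.05,0],[0,0,2.5],100]
    - [[-2.8,0.1,0],[0,0,3.75],100]
    - [[-3.8,0.1,0],[0,0,5.0],100]
    - [[-4.8,0.15,0],[0,0,6.25],100]
    - [[-5.8,0.15,0],[0,0,7.5],100]
    - [[-6.8,0.2,0],[0,0,8.75],100]
    - [[-7.7,0.2,0],[0,0,10],100]
    - [[-8.4,0.2,0.5],[0,0,10],100]
    - [[-8.4,0.2,0.5],[0,0,10],100]

```text
time_s: 15.6
eef_pos: [0.4455, -0.2894, 0.205]
eef_rot: [-0.003, 1.0, 0.001, -0.003]
wrist_force: [-0.7, -0.6, 0.0]
opening: 1.002
```

Request:
move_arm:
  motion:
    - [[0,0,0],[0,0,0],100]
    - [[0,0,0],[0,0,0],100]
    - [[0,0,0],[0,0,0],100]

```text
time_s: 15.98
eef_pos: [0.4489, -0.2878, 0.2099]
eef_rot: [0.0, 1.0, 0.004, 0.0]
wrist_force: [-0.4, 0.1, -0.2]
opening: 0.997
```

```bash
python3 - <<'E'
from h import *
o=monitor.get_obs(); p=np.array(o["eef_pos"]); Rm=rot(); print(p,o["time_s"]); print(Rm.round(3))
c=viewer.calibration("wrist"); im=viewer.camera("wrist"); cv2.imwrite("pics/w8.png",im)
print("pred",proj(c,[.4535,-.2888,.056]))
for r in spotter.outline_of("wrist","spool_c")[:3]:
    m=r["region"]; ys,xs=np.nonzero(m); print(r["score"],(np.array(r["centre"])*[512,384]).round(1),xs.min(),xs.max(),ys.min(),ys.max(),im[m].mean(0))
E
```

```text
[ 0.44894593 -0.28779328  0.20990266] 15.975
[[ 1.     0.008  0.001]
 [ 0.008 -1.    -0.001]
 [ 0.001  0.001 -1.   ]]
pred (np.float64(256.27106904360613), np.float64(175.84693502356467))
0.9 [257.4 172.3] 231 280 142 198 [214.38142028 215.97409558 210.19205002]
0.83 [245.7 254.3] 223 267 225 286 [166.52483221 146.7033557  201.75794183]
```

View pics/w8.png

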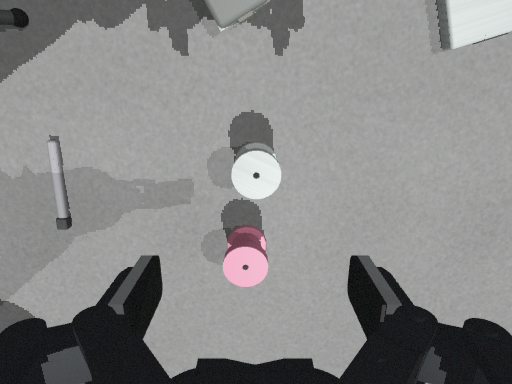

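The silver spool's top centre is at (256,175), within 1 px of the prediction. The pink one is at (245,267), clear of the fingers. Descending to grip the top flange.

Request:
move_arm:
  motion:
    - [[0.08,0.02,0.8],[0,0,0],100]
    - [[0.08,0.02,1.6],[0,0,0],90]
    - [[0.08,0.02,2.4],[0,0,0],85]
    - [[0.08,0.02,2.97],[0,0,0],85]
    - [[0.08,0.02,2.97],[0,0,0],85]
    - [[0.08,0.02,2.97],[0,0,0],85]
    - [[0.08,0.02,2.97],[0,0,0],40]
    - [[0.08,0.02,2.97],[0,0,0],20]
    - [[0.08,0.02,2.97],[0,0,0],20]
    - [[0.08,0.02,2.97],[0,0,0],20]

```text
time_s: 17.32
eef_pos: [0.4544, -0.2909, 0.0333]
eef_rot: [0.001, 1.0, 0.003, 0.001]
wrist_force: [-0.3, 0.5, 7.2]
opening: 0.527
```

Request:
move_arm:
  motion:
    - [[0,0,0],[0,0,0],20]
    - [[0,0,-0.6],[0,0,0],20]
    - [[0,0,-1.6],[0,0,0],20]
    - [[0,0,-2.6],[0,0,0],20]
    - [[0,0,-3.6],[0,0,0],20]
    - [[0,0,-3.6],[0,0,0],20]
    - [[0,0,-3.6],[0,0,0],20]

```text
time_s: 18.2
eef_pos: [0.4529, -0.2894, 0.247]
eef_rot: [0.0, 1.0, 0.003, 0.0]
wrist_force: [-0.8, 0.5, -2.3]
opening: 0.522
```

```bash
python3 - <<'E'
from h import *
o=monitor.get_obs(); p=np.array(o["eef_pos"]); Rm=rot(); print(p,o["time_s"],o["opening"],o["wrist_force"]); print(Rm.round(3))
c=viewer.calibration("wrist"); im=viewer.camera("wrist"); b=viewer.camera("side")
for r in spotter.outline_of("wrist","spool_c")[:2]:
    m=r["region"]; ys,xs=np.nonzero(m); print(r["score"],xs.min(),xs.max(),ys.min(),ys.max(),im[m].mean(0))
for z in (.01,.02,.03): print(z,proj(c,p+[0,0,z]),proj(c,p+[.023,0,z]))
cv2.imwrite("pics/p9.png",np.hstack([cv2.resize(im[120:384,110:390],(400,377)),cv2.resize(b[150:330,150:340],(400,377))]))
E
```

```text
[ 0.45287086 -0.28941811  0.24699733] 18.2 0.5221372723485384 [-0.82902647  0.48398544 -2.2591359 ]
[[ 1.     0.007  0.   ]
 [ 0.007 -1.    -0.   ]
 [ 0.     0.    -1.   ]]
0.96 200 310 201 343 [171.46365052 173.02024424 167.76092124]
0.59 0 50 21 38 [48.15524476 47.77342657 46.81258741]
0.01 (np.float64(256.2324875655938), np.float64(280.1907307677167)) (np.float64(256.7228706796415), np.float64(232.55139682916933))
0.02 (np.float64(256.36910554019585), np.float64(293.7965326413899)) (np.float64(256.90401031942406), np.float64(243.34232931676613))
0.03 (np.float64(256.5266495723226), np.float64(309.48636330781414)) (np.float64(257.11458118732213), np.float64(255.88655222717261))
```

View pics/p9.png

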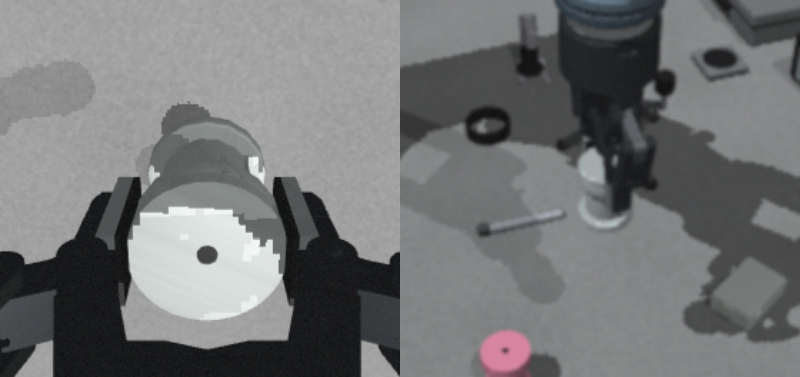

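The spool is held upright, with its socket centred on the TCP to within about 0.5 mm. Next I bring it beside the tripod so the wrist camera sees the bare spindle.

Request:
move_arm:
  motion:
    - [[0.1,-0.9,-0.7],[0,0,0],20]
    - [[0.3,-1.8,-0.7],[0,0,0],20]
    - [[0.45,-2.7,-0.7],[0,0,0],20]
    - [[0.6,-3.6,-0.7],[0,0,0],20]
    - [[0.8,-4.5,-0.7],[0,0,0],20]
    - [[0.8,-4.95,-0.7],[0,0,0],20]
    - [[0.8,-4.95,-0.7],[0,0,0],20]
    - [[0.8,-4.95,-0.7],[0,0,0],20]
    - [[0.8,-4.95,-0.7],[0,0,0],20]
    - [[0.8,-4.95,-0.7],[0,0,0],20]

```text
time_s: 19.6
eef_pos: [0.4992, 0.0066, 0.2889]
eef_rot: [0.0, 1.0, 0.002, -0.0]
wrist_force: [0.3, -0.4, -1.8]
opening: 0.522
```

```bash
python3 - <<'E'
from h import *
o=monitor.get_obs(); p=np.array(o["eef_pos"]); Rm=rot(); print(p,o["time_s"],o["opening"],o["wrist_force"]); print(Rm.round(3))
c=viewer.calibration("wrist"); im=viewer.camera("wrist"); 
for z in (.1,.138,.146): print(z,proj(c,[.5815,.007,z]))
u,v=proj(c,[.5815,.007,.146]); x0,y0=int(u)-50,max(0,int(v)-40)
print(x0,y0); cv2.imwrite("pics/p10.png",cv2.resize(im[y0:y0+80,x0:x0+100],(800,600)[:1]+(640,) if 0 else (750,600),interpolation=cv2.INTER_CUBIC)); cv2.imwrite("pics/w10.png",im)
E
```

```text
[0.49922093 0.0065987  0.28891291] 19.6 0.5219782031497732 [ 0.32057721 -0.42694718 -1.80476145]
[[ 1.     0.005 -0.   ]
 [ 0.005 -1.    -0.   ]
 [-0.     0.    -1.   ]]
0.1 (np.float64(255.2671600671974), np.float64(86.69612193510872))
0.138 (np.float64(255.39213949196244), np.float64(86.4138693806451))
0.146 (np.float64(255.4228243622167), np.float64(86.34457090988542))
205 46
```

View pics/p10.png

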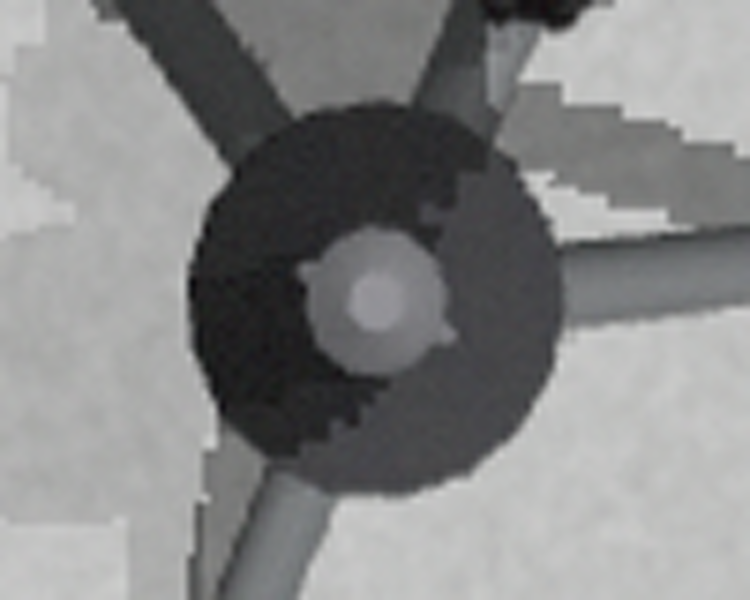

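The spindle tip is at about (255.1,86.2) against a predicted (255.4,86.3), so the axis estimate holds. Bringing the spool over and down.

Request:
move_arm:
  motion:
    - [[0.5,0,0],[0,0,0],20]
    - [[1.0,0,0],[0,0,0],20]
    - [[1.37,0,0.3],[0,0,0],20]
    - [[1.37,0,0.9],[0,0,0],20]
    - [[1.37,0,1.4],[0,0,0],20]
    - [[1.37,0,1.4],[0,0,0],20]
    - [[1.37,0,1.4],[0,0,0],20]
    - [[1.37,0,1.4],[0,0,0],20]

```text
time_s: 20.65
eef_pos: [0.5826, 0.0078, 0.2072]
eef_rot: [0.0, 1.0, 0.003, 0.002]
wrist_force: [-0.3, 0.0, -0.5]
opening: 0.519
```

Request:
move_arm:
  motion:
    - [[0,0,0.1],[0,0,0],20]
    - [[0,0,0.2],[0,0,0],20]
    - [[0,0,0.3],[0,0,0],20]
    - [[0,0,0.4],[0,0,0],20]
    - [[0,0,0.5],[0,0,0],20]
    - [[0,0,0.5],[0,0,0],20]
    - [[0,0,0.5],[0,0,0],20]

```text
time_s: 21.52
eef_pos: [0.5816, 0.0081, 0.1752]
eef_rot: [0.0, 1.0, 0.003, 0.0]
wrist_force: [1.0, 0.2, -1.9]
opening: 0.523
```

Request:
move_arm:
  motion:
    - [[0,0.02,0.05],[0,0,0],20]
    - [[0,0.02,0.1],[0,0,0],20]
    - [[0,0.02,0.15],[0,0,0],20]
    - [[0,0.02,0.2],[0,0,0],20]
    - [[0,0.02,0.22],[0,0,0],20]
    - [[0,0.02,0.22],[0,0,0],20]
    - [[0,0.02,0.22],[0,0,0],20]

```text
time_s: 22.4
eef_pos: [0.5815, 0.0069, 0.162]
eef_rot: [0.0, 1.0, 0.003, 0.0]
wrist_force: [0.3, -0.1, -1.1]
opening: 0.52
```

No side force. Going down gently to the springs.

Request:
move_arm:
  motion:
    - [[0,0,0.02],[0,0,0],20]
    - [[0,0,0.04],[0,0,0],20]
    - [[0,0,0.04],[0,0,0],20]
    - [[0,0,0.04],[0,0,0],20]

```text
time_s: 22.9
eef_pos: [0.5814, 0.0069, 0.1595]
eef_rot: [0.0, 1.0, 0.003, -0.0]
wrist_force: [0.5, -0.4, -0.6]
opening: 0.527
```

Request:
move_arm:
  motion:
    - [[0,0,0],[0,0,0],60]
    - [[0,0,0],[0,0,0],85]
    - [[0,0,0],[0,0,0],85]
    - [[0,0,0],[0,0,0],85]
    - [[0,0,0],[0,0,0],85]
    - [[0,0,0],[0,0,0],85]

```text
time_s: 23.65
eef_pos: [0.5814, 0.0069, 0.1595]
eef_rot: [0.0, 1.0, 0.003, -0.0]
wrist_force: [-0.2, 0.3, -0.5]
opening: 0.852
```

```bash
python3 - <<'E'
from h import *
o=monitor.get_obs(); print(o["eef_pos"],o["time_s"],o["opening"],o["wrist_force"])
im=viewer.camera("wrist"); b=viewer.camera("side")
cv2.imwrite("pics/p11.png",np.hstack([cv2.resize(im[120:384,110:390],(400,377)),cv2.convertScaleAbs(cv2.resize(b[120:270,180:339],(400,377)),alpha=1.7,beta=15)]))
E
```

```text
[0.58144643 0.00688664 0.15948812] 23.65 0.8517844117666686 [-0.2410375   0.29955223 -0.490836  ]
```

Request:
move_arm:
  motion:
    - [[0,0,-0.3],[0,0,0],85]
    - [[0,0,-0.9],[0,0,0],85]
    - [[0,0,-1.5],[0,0,0],85]
    - [[0,0,-1.5],[0,0,0],30]
    - [[0,0,-1.5],[0,0,0],0]
    - [[0,0,-1.5],[0,0,0],0]
    - [[0,0,-1.5],[0,0,0],0]
    - [[0,0,-1.5],[0,0,0],0]

```text
time_s: 24.75
eef_pos: [0.5812, 0.0069, 0.2488]
eef_rot: [-0.0, 1.0, 0.003, -0.001]
wrist_force: [0.1, 0.3, -1.5]
opening: 0.0
```

```bash
cat > chk.py <<'E'
from h import *
o=monitor.get_obs(); print(o["eef_pos"],o["time_s"],o["opening"],o["wrist_force"])
for n in ("side","wrist"):
    c=viewer.calibration(n); im=viewer.camera(n)
    for r in spotter.outline_of(n,"spool_c")[:2]:
        m=r["region"]; ys,xs=np.nonzero(m); print(n,round(r["score"],2),xs.min(),xs.max(),ys.min(),ys.max(),im[m].mean(0).round())
    for b in (.125,.1):
        P=np.array([proj(c,[.5815+.023*np.cos(a),.007+.023*np.sin(a),b+h]) for a in np.arange(0,6.3,.1) for h in (0,.056)])
        print(n,"pred underside",b,P.min(0).round(1),P.max(0).round(1))
E
python3 chk.py
```

```text
[0.5811799  0.00690893 0.24883241] 24.75 0.00027467858970599176 [ 0.05050999  0.27881253 -1.47009788]
side 0.92 247 265 162 190 [141. 141. 134.]
side 0.77 188 212 308 343 [121. 101. 161.]
side pred underside 0.125 [246.8 161. ] [266.2 190.7]
side pred underside 0.1 [246.7 169.5] [265.8 198.8]
wrist 0.88 222 288 163 241 [226. 227. 225.]
wrist 0.85 440 500 302 358 [153. 132. 189.]
wrist pred underside 0.125 [221.2 162.8] [289.7 245.5]
wrist pred underside 0.1 [224.5 156.6] [286.3 230.5]
```

In both cameras the spool's outline matches it resting upright on the springs (underside about 25 mm above the head). Pressing with the closed fingertips.

Request:
move_arm:
  motion:
    - [[0,0,0.5],[0,0,0],0]
    - [[0,0,0.9],[0,0,0],0]
    - [[0,0,1.0],[0,0,0],0]
    - [[0,0,1.08],[0,0,0],0]
    - [[0,0,1.16],[0,0,0],0]
    - [[0,0,1.24],[0,0,0],0]
    - [[0,0,1.32],[0,0,0],0]
    - [[0,0,1.4],[0,0,0],0]
    - [[0,0,1.46],[0,0,0],0]
    - [[0,0,1.46],[0,0,0],0]

```text
time_s: 26.2
eef_pos: [0.5834, 0.0072, 0.164]
eef_rot: [-0.0, 1.0, 0.003, 0.002]
wrist_force: [2.4, 4.0, 12.4]
opening: 0.0
```

Request:
move_arm:
  motion:
    - [[0,0,0.04],[0,0,0],0]
    - [[0,0,0.06],[0,0,0],0]
    - [[0,0,0.06],[0,0,0],0]

```text
time_s: 26.58
eef_pos: [0.5837, 0.0071, 0.1639]
eef_rot: [0.0, 1.0, 0.004, 0.003]
wrist_force: [-8.9, 3.4, 33.4]
opening: -0.004
```

```bash
python3 chk.py
```

```text
[0.58367074 0.00710329 0.16390851] 26.575 -0.0036162211018656494 [-8.86593169  3.40199249 33.41038024]
side 0.88 188 211 309 343 [123. 103. 164.]
side 0.84 248 265 170 197 [125. 125. 119.]
side pred underside 0.125 [246.8 161. ] [266.2 190.7]
side pred underside 0.1 [246.7 169.5] [265.8 198.8]
wrist 0.82 480 511 352 383 [109.  92. 145.]
wrist 0.8 209 300 188 285 [182. 184. 179.]
wrist pred underside 0.125 [202.2 200. ] [311.1 338.4]
wrist pred underside 0.1 [209.9 187.4] [302.6 303.3]
```

The force rises to 33 N with no further motion, and both outlines match the spool fully home. Retreating and checking.

Request:
move_arm:
  motion:
    - [[0,0,-0.1],[0,0,0],0]
    - [[0,0,-0.6],[0,0,0],0]
    - [[0,0,-1.4],[0,0,0],0]
    - [[0,0,-2.0],[0,0,0],0]
    - [[0,0,-2.0],[0,0,0],0]
    - [[0,0,-2.0],[0,0,0],0]
    - [[0,0,-2.0],[0,0,0],0]

```text
time_s: 27.65
eef_pos: [0.5803, 0.007, 0.276]
eef_rot: [-0.0, 1.0, 0.003, -0.002]
wrist_force: [-0.5, 0.3, -0.2]
opening: 0.002
```

```bash
python3 chk.py; python3 - <<'E'
from h import *
im=viewer.camera("side"); c=viewer.calibration("side")
for k in ("puller_c","cap_c"):
    print(k,[(round(r["score"],2),(np.array(r["centre"])*[512,384]).round(1)) for r in spotter.search_frame("side",k)[:3]])
print(proj(c,[.521,.2103,.039]),proj(c,[.521,.2103,.0215]))
E
```

```text
[0.58034461 0.00703022 0.27598385] 27.65 0.0019816919238732113 [-0.53140856  0.306433   -0.16223203]
side 0.77 247 265 169 197 [137. 136. 130.]
side pred underside 0.125 [246.8 161. ] [266.2 190.7]
side pred underside 0.1 [246.7 169.5] [265.8 198.8]
wrist 0.88 227 282 151 216 [233. 234. 233.]
wrist 0.79 430 485 290 342 [155. 134. 192.]
wrist pred underside 0.125 [224.9 155. ] [286.1 228.1]
wrist pred underside 0.1 [227.5 149.9] [283.3 216. ]
puller_c [(0.59, array([212.5, 164. ]))]
cap_c [(0.2, array([208.5, 259.1]))]
(np.float64(211.25378288975296), np.float64(173.73751925340048)) (np.float64(211.49937232693125), np.float64(178.66952349978848))
```

```bash
python3 -c "
from h import *
print(workorder.hand_in())"
```

```text
the job is handed in; nothing more can be done
None
```

The job is done and handed in at about 28 s of the 72 s allowed; no verdict came back.

- **Cap:** I lifted it off the spindle on the puller's fork without the gripper touching it. I set the puller down on the shelf at about (0.52, 0.21), roughly 0.21 m from the spindle. A picture taken right after showed it upright with the cap on its fork.
- **Spool:** I stood the silver spool on the bare spindle and let go. In the side and wrist views its outline matched it resting on the springs, about 25 mm above the head.
- **Pressing home:** I pressed it with the closed fingertips until the force reached 33 N with no further movement. After I backed away, both outlines matched the spool fully home with its underside on the head, and the hand was about 9 cm clear of it.

**Checks that fell short:**
- **Picture limit:** I had used all 12 pictures by then, so the release, pressing and end state were checked only by numbers.
- **Puller and cap at the end:** The network found the puller where I left it. It did not find the cap on the fork in the last side view, only a weak hit elsewhere (score 0.2), so the cap rests on that earlier picture.
- **Camera agreement:** The top camera differed from the wrist camera by about 4 mm on the cap's position. I used a value close to the wrist and side readings, and the puller and spool both went on with almost no side force.

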